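# Print the three-colour souvenir sheet

## Robot

A 7-joint arm with a two-finger parallel gripper is mounted at the origin on the work surface. World frame = base frame: x ahead of the robot, y to its left, z up, the work surface at z = 0. Lengths are in m, angles in rad, forces in N, time in s.
With the tool pointing down it reaches from about 0.4 to 0.925 m from the base axis. Payload 5.6 kg.
Tool frame: the origin (TCP) lies midway between the tips of the shut fingers; the grasp point (between the pads) lies 19 mm behind it; z points along the fingers, y is the line along which they close (so a half turn about z gives the same grasp; the last joint's range is limited). The gripper opens to 85 mm and grips with 20 to 120 N. Pads are 22 mm wide; open, the fingers measure 114 mm over their backs; the gripper's body (76 mm by 85 mm) begins 54 mm behind the grasp point. The pads swing forward as they close: fully open they stand 13 mm farther back than shut.
Start: joints at [-1.22, 0.468, -0.012, 1.603, 0.006, 1.071, -0.056], TCP at [0.249, 0.6, 0.231] pointing down, gripper open.
Joint ranges: [-2.53, 2.53], [-0.31, 2.02], [-1.57, 1.55], [0.28, 2.44], [-1.29, 4.43], [0.15, 1.84], [-2.92, 2.92]. Speed limits (rad/s): [2.57, 2.57, 3.14, 3.14, 3.14, 3.14, 3.14].

## Interface

Orientations are given as [roll, pitch, yaw] about the fixed x, y, z axes, in that order (R = Rz(yaw) Ry(pitch) Rx(roll)).
In Python, from workcell import bot, cams, order, cut_out, landmark_of gives the robot as it stands.
- The arm moves only by the tool servo_tool, never from a script. Its argument "targets" is a list of rows, each an object with "linear": the shift along the tool's x, y, z in mm, a list of three; "yaw": the turn about the tool's z in rad; "grip": the finger opening in mm, from 0 to 85.4. A call has 1 to 12 rows; each row is the pose to reach, as a shift and turn from the pose commanded when the call began, along the tool's axes at that moment; what a row does not reach only later rows make up. A row lasts 1/10 s, in which the tool goes at most 50 mm and 8.59 degrees, less where a joint would pass 70% of its speed; a pose out of reach is approached as far as the arm can. A call with a gripper value outside its range is refused whole. The fingers move at their own pace and stop on an object; the grip force is fixed at half the most. Time passes only in rows, so rows that repeat a pose let the fingers close. It gives the time, the measured TCP pose, the force, the opening and the grip force at its end, in the units of the state.
- bot.state(): the state, without advancing time (a new reading comes with each control period).
- cams.grab_frame(name): name is "side" or "top" or "wrist"; returns (picture, depth): 480x640x3 uint8, blue, green, red; 480x640 float32, m along the optical axis (not along the pixel's ray), 0 where there is no reading.
- cams.camera_info(name): a dict with "fov_y" (degrees; the focal length in pixels is half the picture's height over the tangent of half this angle, whatever the lens; pixels are square), "cx", "cy" (the principal point, pixels), "k1" (the pictures are not rectified: a ray, as slopes to the right and down, at radius r is drawn at 1 + k1 r^2 times it, then the intrinsics apply), "T" (4x4, takes a point from camera to world coordinates); the wrist camera has in their place "mount" (4x4, takes a point from camera to tool coordinates, whose origin is the TCP and whose axes are the flange's). Camera axes: x right, y down, z forward; pixel columns grow to the right and rows downward; lengths in m; the calibration is good to about 2 mm. A picture is of the moment at which its call begins: read the wrist's pose just before it. camera_info takes no time and is no camera call.
- order.sign_off(): hands the job in; it is judged then, once.
Trained networks look in the newest picture that a camera, given by its name, has taken for a name from the list of things; names that differ only in an ending like _2 or _b are one class to them, and where a whole thing is asked for, a point or a joint stands for the part that bears it (a point fixed in the world has none). Each returns a list of dicts, best first, with "conf" (0 to 1); they miss things now and then, are a little off and sometimes report something else, mostly with a low value. They report only what shows in the picture. A call takes as long as a camera call.
- cut_out(name, camera): "pixels" (480x640 bool, what is visible of it) and "bbox" ([left, top, width, height] in pixels, round what is visible of it).
- landmark_of(name, camera): "xy" ([column, row] in pixels: a listed point, or the origin of a listed thing).
The state is a dict: "t": time; "joint_pos": joint angles; "joint_velocities": joint speeds; "joint_efforts": joint torques, N m; "ee_pos": TCP position; "tool_rot": TCP orientation; "contact_force": force on the tool from outside, world axes, zero at the start; "moment": the same for the moment, N m; "opening": opening from 0.0 (shut) to 1.0 (fully open); "grasp_force": force on a finger pad.
Only numpy, scipy, OpenCV 4.12 (cv2) and the standard library are available. Lean on these libraries where they do the work, as an engineer would, in place of code of your own. Each camera call takes 0.05 s, during which the arm holds its last target. There are 200 camera calls.

## Task

Print the souvenir sheet from the lightest ink to the darkest: press the head of the yellow stamper all the way down, then the red one, then the blue one, lightly, from above; each head stays down once pressed. Leave the green head up, and do not pick up, shift or tip any stamper or disturb the other things on the table.

Things in the scene. Friction and masses are not known exactly. Their poses are not given: they have to be found in the camera images.
- yellow_stamper: the yellow self-inking stamper, loose, about 0.45 kg: black foot 70 x 56 mm (x by y) and 42 mm high, standing on the sheet; out of it rises a yellow head, a block 54 x 40 mm with a round knob on top. Origin: centre of the foot's underside, z up
- yellow_top (a point): centre of the flat top of the yellow knob (knob 42 mm across, flat part about 30 mm), 110 mm above the table while the head is up; it moves with the head, and besides gives way on a springy stem by 1 mm per 2 N (8 mm at most), coming back when let go
- yellow_head (a joint): how far the yellow head (its block, not the knob's cushion) has been pushed down, m: 0 fully up, 0.012 at the bottom stop, at most 0.0015 at the start. Moving it takes about 3 N straight down, all the way; there is no return spring, so it stays where it is left; the stop is rigid, but the knob is cushioned on its stem
- red_stamper: the red self-inking stamper, loose, about 0.45 kg: black foot 70 x 56 mm (x by y) and 42 mm high, standing on the sheet; out of it rises a red head, a block 54 x 40 mm with a round knob on top. Origin: centre of the foot's underside, z up
- red_top (a point): centre of the flat top of the red knob (knob 42 mm across, flat part about 30 mm), 110 mm above the table while the head is up; it moves with the head, and besides gives way on a springy stem by 1 mm per 2 N (8 mm at most), coming back when let go
- red_head (a joint): how far the red head (its block, not the knob's cushion) has been pushed down, m: 0 fully up, 0.012 at the bottom stop, at most 0.0015 at the start. Moving it takes about 3 N straight down, all the way; there is no return spring, so it stays where it is left; the stop is rigid, but the knob is cushioned on its stem
- blue_stamper: the blue self-inking stamper, loose, about 0.45 kg: black foot 70 x 56 mm (x by y) and 42 mm high, standing on the sheet; out of it rises a blue head, a block 54 x 40 mm with a round knob on top. Origin: centre of the foot's underside, z up
- blue_top (a point): centre of the flat top of the blue knob (knob 42 mm across, flat part about 30 mm), 110 mm above the table while the head is up; it moves with the head, and besides gives way on a springy stem by 1 mm per 2 N (8 mm at most), coming back when let go
- blue_head (a joint): how far the blue head (its block, not the knob's cushion) has been pushed down, m: 0 fully up, 0.012 at the bottom stop, at most 0.0015 at the start. Moving it takes about 3 N straight down, all the way; there is no return spring, so it stays where it is left; the stop is rigid, but the knob is cushioned on its stem
- green_stamper: the green self-inking stamper, loose, about 0.45 kg: black foot 70 x 56 mm (x by y) and 42 mm high, standing on the sheet; out of it rises a green head, a block 54 x 40 mm with a round knob on top. Origin: centre of the foot's underside, z up
- green_top (a point): centre of the flat top of the green knob (knob 42 mm across, flat part about 30 mm), 110 mm above the table while the head is up; it moves with the head, and besides gives way on a springy stem by 1 mm per 2 N (8 mm at most), coming back when let go
- green_head (a joint): how far the green head (its block, not the knob's cushion) has been pushed down, m: 0 fully up, 0.012 at the bottom stop, at most 0.0015 at the start. Moving it takes about 3 N straight down, all the way; there is no return spring, so it stays where it is left; the stop is rigid, but the knob is cushioned on its stem
- sheet: the souvenir sheet, thin paper fixed flat on the table, 200 x 470 mm (x by y), under the row of four stampers, 95 to 150 mm apart (centres) in any colour order. Origin: its centre
- wax_seal: bystander: loose seal with brass foot and dark wooden handle, 26 mm across, 70 mm tall, standing beyond the sheet. Origin: centre of its underside
- dish: bystander: loose white ceramic dish, 84 mm across, 28 mm high, beyond the sheet. Origin: centre of its underside
- pen_tray: bystander: loose wooden tray with a pen in it, 50 x 170 mm (x by y), 14 mm high, between sheet and robot. Origin: centre of its underside
- gift_box: bystander: loose kraft box 70 x 90 x 40 mm, on the left. Origin: centre of its underside
- wax_jar: bystander: loose amber jar, 64 mm across, 85 mm tall, on the right. Origin: centre of its underside

How it is judged:
By the outcome, as a careful person would: the job done as asked, in the order asked, and still so for the second after the job is handed in, with the robot touching nothing.
It also fails if it takes over 45 s, if anything falls off the work surface, if the arm or the gripper's body presses on something with over 40 N, if the wrist force passes 120 N, or if a joint passes its speed limit or range.

## Working session

There is one attempt and no reset: what is moved stays moved. The work goes in short steps, Python scripts to look and compute and a tool call to move; the robot and the scene stay as the last step left them, time stands still between calls to the robot, and variables do not carry over. Pictures are saved under pics/ and viewed, at most 10 in all, crops included, and the job is handed in when it is done.

Besides the shell and the picture viewer there is one more tool, called after "Request:" by a JSON object that holds its "method" and its "body". servo_tool: Moves the arm, as the interface text tells. Its arguments: {"type":"object","properties":{"targets":{"type":"array"}},"required":["targets"]}

```bash
mkdir -p pics; cat > h.py <<'E'
import numpy as np, cv2
from workcell import bot, cams, order, cut_out, landmark_of
from scipy.spatial.transform import Rotation as R
def K(i):
    f=240/np.tan(np.radians(i["fov_y"])/2); return f
def ray(i,uv):
    f=K(i); d=np.array([(uv[0]-i["cx"])/f,(uv[1]-i["cy"])/f]); s=d.copy()
    for _ in range(20): s=d/(1+i["k1"]*(s@s))
    return np.array([s[0],s[1],1.])
def T(name,i,st=None):
    if "T" in i: return np.array(i["T"])
    M=np.eye(4); M[:3,:3]=R.from_euler("xyz",st["tool_rot"]).as_matrix(); M[:3,3]=st["ee_pos"]
    return M@np.array(i["mount"])
def world_ray(name,uv,st=None):
    i=cams.camera_info(name); t=T(name,i,st); return t[:3,3], t[:3,:3]@ray(i,uv)
def tri(rays):
    A=np.zeros((3,3));b=np.zeros(3)
    for o,d in rays:
        d=d/np.linalg.norm(d); P=np.eye(3)-np.outer(d,d); A+=P; b+=P@o
    p=np.linalg.solve(A,b)
    return p, max(np.linalg.norm(np.cross(p-o,d/np.linalg.norm(d))) for o,d in rays)
E
python3 - <<'E'
from h import *
st=bot.state(); print({k:np.round(v,3) for k,v in st.items()})
res={}
for c in("top","side"):
    im,dep=cams.grab_frame(c); cv2.imwrite(f"pics/{c}0.png",im)
    i=cams.camera_info(c); print(c,np.round(np.array(i["T"]),3).tolist())
    for n in("yellow","red","blue","green"):
        l=landmark_of(n+"_top",c)
        print(c,n,[(np.round(x["xy"],1),round(x["conf"],2)) for x in l[:3]])
        if l:
            uv=l[0]["xy"]; o,d=world_ray(c,uv); z=dep[int(round(uv[1])),int(round(uv[0]))]
            print("   depth pt",np.round(o+d*z,4), "z=.11 pt",np.round(o+d*(.11-o[2])/d[2],4)); res.setdefault(n,[]).append((o,d))
for n,r in res.items():
    if len(r)>1: p,e=tri(r); print(n,np.round(p,4),round(e,4))
print(cams.camera_info("wrist"))
E
```

```text
{'t': np.float64(0.0), 'joint_pos': array([-1.22 ,  0.468, -0.012,  1.604,  0.006,  1.071, -0.056]), 'joint_velocities': array([ 0.001, -0.   , -0.001,  0.   ,  0.002,  0.   ,  0.   ]), 'joint_efforts': array([-0.0000e+00, -5.3238e+01,  2.2000e-02, -2.5130e+01,  1.2000e-02,
        8.0000e-03,  0.0000e+00]), 'ee_pos': array([0.249, 0.6  , 0.23 ]), 'tool_rot': array([-3.14 ,  0.   ,  2.748]), 'contact_force': array([-0.334, -0.111,  0.364]), 'moment': array([-0.019, -0.032, -0.008]), 'grasp_force': np.float64(0.0), 'opening': np.float64(1.001)}
top [[-0.026, -0.992, 0.12, 0.443], [-1.0, 0.025, -0.009, 0.004], [0.006, -0.12, -0.993, 1.379], [0.0, 0.0, 0.0, 1.0]]
top yellow [(array([321.1, 265. ]), 0.56)]
   depth pt [ 0.534  -0.0064  0.1117] z=.11 pt [ 0.5341 -0.0064  0.11  ]
top red [(array([373.9, 239.7]), 0.67)]
   depth pt [ 0.5871 -0.1256  0.1161] z=.11 pt [ 0.5878 -0.1262  0.11  ]
top blue [(array([265.5, 259.4]), 0.59)]
   depth pt [0.5498 0.1173 0.1096] z=.11 pt [0.5498 0.1172 0.11  ]
top green [(array([214.2, 255.6]), 0.69)]
   depth pt [0.5613 0.2317 0.1095] z=.11 pt [0.5612 
[... 523 characters left out ...]
rray([272.5, 322.2]), 0.63)]
   depth pt [0.5597 0.217  0.1109] z=.11 pt [0.56   0.2166 0.11  ]
yellow [ 0.5353 -0.0058  0.1152] 0.0016
red [ 0.6048 -0.1442 -0.0576] 0.0023
blue [0.55   0.1164 0.1282] 0.0019
green [0.5561 0.2266 0.1291] 0.0037
{'fov_y': 69.05906564168015, 'cx': 324.2213955907763, 'cy': 237.789809016848, 'k1': -0.06063634346012474, 'mount': array([[-7.85810721e-04, -9.51208102e-01, -3.08549070e-01,
         7.83407436e-02],
       [ 9.99999691e-01, -7.38399460e-04, -2.70423532e-04,
        -6.63858139e-04],
       [ 2.93965880e-05, -3.08549187e-01,  9.51208388e-01,
        -1.42215279e-01],
       [ 0.00000000e+00,  0.00000000e+00,  0.00000000e+00,
         1.00000000e+00]])}
```

View pics/top0.png

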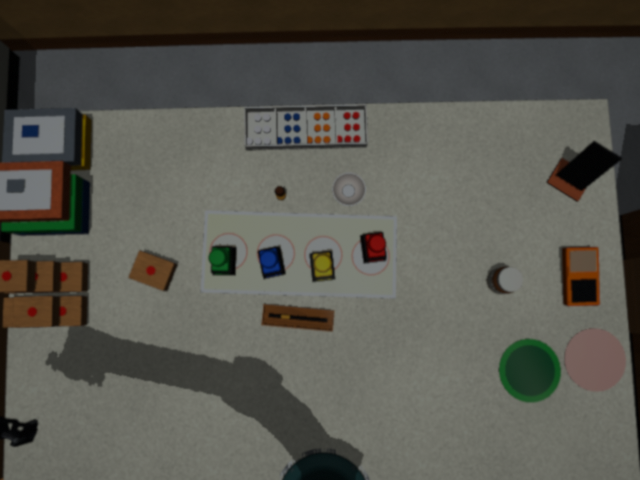

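View pics/side0.png

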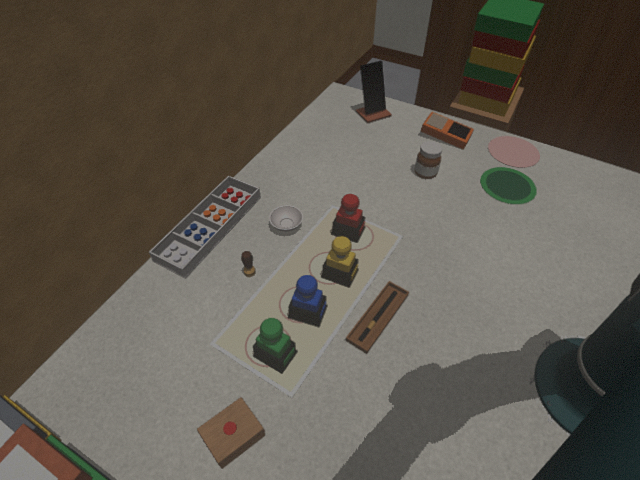

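```bash
cat >> h.py <<'E'
def cloud(c,dep,st=None,step=1):
    i=cams.camera_info(c); f=K(i); u,v=np.meshgrid(np.arange(640),np.arange(480))
    Kc=np.array([[f,0,i["cx"]],[0,f,i["cy"]],[0,0,1]])
    n=cv2.undistortPoints(np.stack([u,v],-1).reshape(-1,1,2).astype(np.float64),Kc,np.array([i["k1"],0,0,0.])).reshape(480,640,2)
    P=np.dstack([n*dep[...,None],dep]); t=T(c,i,st); return P@t[:3,:3].T+t[:3,3]
G={"yellow":(.536,-.007),"red":(.588,-.126),"blue":(.552,.115),"green":(.56,.228)}
def knobs(c,st=None,lo=.1):
    im,dep=cams.grab_frame(c); W=cloud(c,dep,st)
    for n,g in G.items():
        m=(dep>0)&(W[...,2]>lo)&(W[...,2]<.13)&(np.hypot(W[...,0]-g[0],W[...,1]-g[1])<.04)
        p=W[m]
        if len(p)<20: print(c,n,"few");continue
        cc,r=cv2.minEnclosingCircle(p[:,:2].astype(np.float32))
        v,u=np.nonzero(m)
        print(c,n,len(p),"mean",np.round(p.mean(0),4),"mid",np.round((np.percentile(p,2,0)+np.percentile(p,98,0))/2,4),"ext",np.round(np.ptp(p[:,:2],axis=0),3),"px",u.mean().round(1),v.mean().round(1))
    return im,W
E
python3 - <<'E'
from h import *
for c in("top","side"): knobs(c)
E
```

```text
top yellow 255 mean [ 0.5381 -0.0092  0.1079] mid [ 0.5388 -0.0088  0.1075] ext [0.039 0.038] px 322.3 263.3
top red 259 mean [ 0.5797 -0.1325  0.1079] mid [ 0.5799 -0.133   0.1072] ext [0.039 0.039] px 376.7 243.4
top blue 259 mean [0.5501 0.1118 0.108 ] mid [0.5507 0.1122 0.1072] ext [0.038 0.041] px 268.0 259.3
top green 269 mean [0.5569 0.2255 0.1089] mid [0.5574 0.2258 0.1077] ext [0.039 0.04 ] px 217.0 257.5
side yellow 252 mean [ 0.5386 -0.0081  0.1072] mid [ 0.5397 -0.0098  0.1061] ext [0.04  0.037] px 341.4 244.0
side red 202 mean [ 0.5798 -0.1312  0.1077] mid [ 0.5807 -0.1333  0.1061] ext [0.04 0.04] px 350.2 200.6
side blue 307 mean [0.5505 0.1129 0.1071] mid [0.5514 0.112  0.1058] ext [0.04  0.038] px 306.6 283.8
side green 383 mean [0.557  0.2269 0.1076] mid [0.5576 0.2261 0.1061] ext [0.04  0.039] px 270.8 328.1
```

Top: green (217,257), blue (268,259), yellow (322,263), red (377,243). Side shows the same row, and red is at (350,200), so the network's first red answer there was wrong. Knob centres from the two depth views agree within about 1 mm.

```bash
cat > go.py <<'E'
from h import *
import sys
t=np.array(list(map(float,sys.argv[1:4]))); st=bot.state()
M=R.from_euler("xyz",st["tool_rot"])
print("t",st["t"],"pos",np.round(st["ee_pos"],4),"rot",np.round(st["tool_rot"],4),"F",np.round(st["contact_force"],2),"shift mm",np.round(1000*M.inv().apply(t-st["ee_pos"]),1),"open",st["opening"])
E
python3 go.py .539 -.009 .15
```

```text
t 0.6 pos [0.2494 0.6002 0.2313] rot [3.1415 0.     2.7478] F [-0.31  0.4   0.55] shift mm [-501.2 -451.5   81.3] open 0.9973869036085353
```

Request:
{"method": "servo_tool", "body": {"targets": [{"linear": [-15,-13,0],"yaw": 0,"grip": 0},{"linear": [-45,-40,0],"yaw": 0,"grip": 0},{"linear": [-75,-67,0],"yaw": 0,"grip": 0},{"linear": [-105,-94,0],"yaw": 0,"grip": 0},{"linear": [-135,-121,0],"yaw": 0,"grip": 0},{"linear": [-165,-148,0],"yaw": 0,"grip": 0},{"linear": [-195,-175,0],"yaw": 0,"grip": 0},{"linear": [-225,-202,0],"yaw": 0,"grip": 0},{"linear": [-255,-229,0],"yaw": 0,"grip": 0},{"linear": [-285,-256,0],"yaw": 0,"grip": 0},{"linear": [-315,-283,0],"yaw": 0,"grip": 0},{"linear": [-335,-301,0],"yaw": 0,"grip": 0}]}}

```text
t: 1.8
ee_pos: [0.4444, 0.1908, 0.2317]
tool_rot: [3.141, 0.001, 2.745]
contact_force: [0.1, 0.3, 0.3]
opening: -0.006
grasp_force: 0.0
```

```bash
python3 go.py .539 -.009 .15
```

```text
t 1.8 pos [0.4444 0.1908 0.2317] rot [3.1413e+00 1.0000e-03 2.7448e+00] F [0.15 0.3  0.34] shift mm [-164.4 -147.8   81.8] open -0.005520500528491908
```

Request:
{"method": "servo_tool", "body": {"targets": [{"linear": [-20,-18,0],"yaw": 0,"grip": 0},{"linear": [-50,-45,0],"yaw": 0,"grip": 0},{"linear": [-80,-72,10],"yaw": 0,"grip": 0},{"linear": [-110,-100,20],"yaw": 0,"grip": 0},{"linear": [-140,-127,35],"yaw": 0,"grip": 0},{"linear": [-160,-145,50],"yaw": 0,"grip": 0},{"linear": [-166,-150,65],"yaw": 0,"grip": 0},{"linear": [-166,-150,81],"yaw": 0,"grip": 0},{"linear": [-166,-150,81],"yaw": 0,"grip": 0},{"linear": [-166,-150,81],"yaw": 0,"grip": 0}]}}

```text
t: 2.8
ee_pos: [0.5388, -0.0075, 0.1503]
tool_rot: [3.141, -0.001, 2.749]
contact_force: [0.4, 0.8, 0.1]
opening: 0.002
grasp_force: 0.0
```

```bash
python3 go.py .539 -.009 .112; python3 - <<'E'
from h import *
im,_=cams.grab_frame("side"); cv2.imwrite("pics/s1.png",cv2.resize(im[140:380,220:460],(600,600)))
st=bot.state(); im,W=knobs("wrist",st); cv2.imwrite("pics/w1.png",im)
E
```

```text
t 2.8 pos [ 0.5388 -0.0075  0.1503] rot [ 3.1414e+00 -7.0000e-04  2.7491e+00] F [0.43 0.8  0.11] shift mm [-0.8 -1.3 38.3] open 0.0018450187219257335
wrist yellow 3046 mean [ 0.5372 -0.0101  0.1069] mid [ 0.5384 -0.011   0.105 ] ext [0.039 0.041] px 320.0 265.8
wrist red 651 mean [ 0.5682 -0.1341  0.1055] mid [ 0.5684 -0.1351  0.1048] ext [0.012 0.034] px 165.5 371.0
wrist blue 3761 mean [0.5514 0.1067 0.1068] mid [0.5524 0.1074 0.105 ] ext [0.04  0.041] px 522.1 212.7
wrist green few
```

View pics/w1.png

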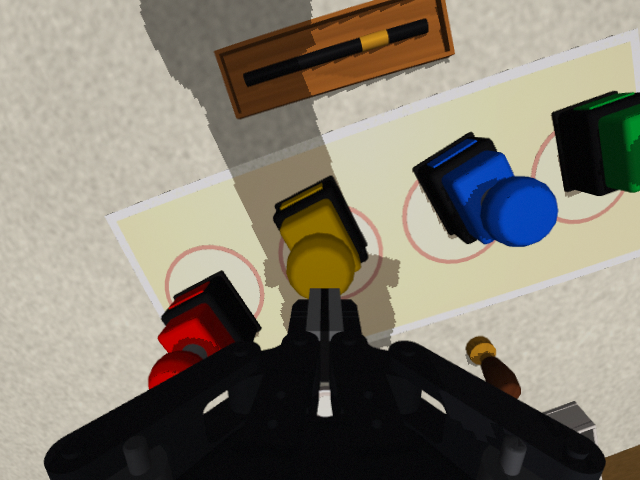

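View pics/s1.png

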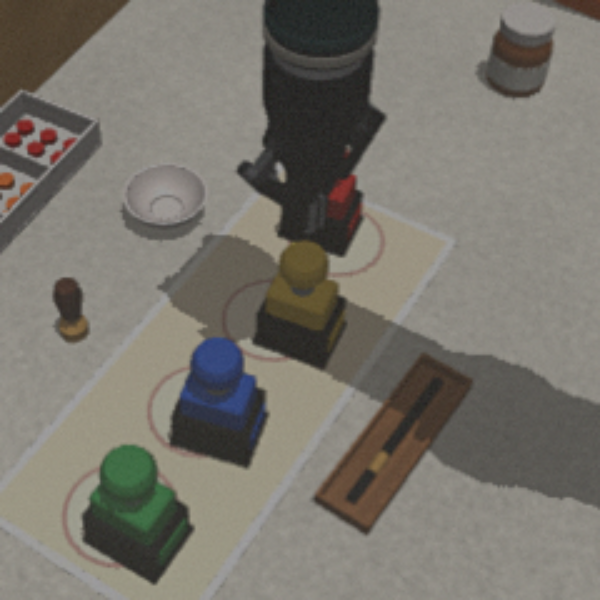

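Wrist: closed tips (325,300) line up with the yellow knob (320,265); side crop shows them just above and behind it. Descending in steps.

Request:
{"method": "servo_tool", "body": {"targets": [{"linear": [-1,-2,12],"yaw": 0,"grip": 0},{"linear": [-1,-2,24],"yaw": 0,"grip": 0},{"linear": [-1,-2,34],"yaw": 0,"grip": 0},{"linear": [-1,-2,38],"yaw": 0,"grip": 0},{"linear": [-1,-2,41],"yaw": 0,"grip": 0},{"linear": [-1,-2,44],"yaw": 0,"grip": 0},{"linear": [-1,-2,44],"yaw": 0,"grip": 0}]}}

```text
t: 3.6
ee_pos: [0.539, -0.0108, 0.1062]
tool_rot: [-3.141, -0.0, 2.748]
contact_force: [-1.7, -0.3, 1.4]
opening: 0.001
grasp_force: 0.9
```

Request:
{"method": "servo_tool", "body": {"targets": [{"linear": [0,0,2],"yaw": 0,"grip": 0},{"linear": [0,0,4],"yaw": 0,"grip": 0},{"linear": [0,0,6],"yaw": 0,"grip": 0},{"linear": [0,0,6],"yaw": 0,"grip": 0}]}}

```text
t: 4.0
ee_pos: [0.5392, -0.0107, 0.1002]
tool_rot: [3.142, 0.0, 2.748]
contact_force: [-1.3, -0.5, 3.5]
opening: 0.002
grasp_force: 1.1
```

```bash
python3 go.py .539 -.009 .095
```

```text
t 4.0 pos [ 0.5392 -0.0107  0.1002] rot [3.1416e+00 2.0000e-04 2.7477e+00] F [-1.34 -0.54  3.53] shift mm [0.9 1.5 5.2] open 0.001965701795977924
```

Request:
{"method": "servo_tool", "body": {"targets": [{"linear": [0,0,1.5],"yaw": 0,"grip": 0},{"linear": [0,0,3],"yaw": 0,"grip": 0},{"linear": [0,0,4.5],"yaw": 0,"grip": 0},{"linear": [0,0,4.5],"yaw": 0,"grip": 0}]}}

```text
t: 4.4
ee_pos: [0.5393, -0.0108, 0.0958]
tool_rot: [3.142, 0.0, 2.748]
contact_force: [-2.8, 0.1, 4.8]
opening: 0.001
grasp_force: 2.2
```

Request:
{"method": "servo_tool", "body": {"targets": [{"linear": [0,0,1],"yaw": 0,"grip": 0},{"linear": [0,0,2],"yaw": 0,"grip": 0},{"linear": [0,0,2],"yaw": 0,"grip": 0}]}}

```text
t: 4.7
ee_pos: [0.5394, -0.0107, 0.0942]
tool_rot: [3.141, 0.0, 2.748]
contact_force: [-2.4, -0.6, 8.0]
opening: -0.001
grasp_force: 3.8
```

At the stop: the force rises 2 N/mm. Lifting and going to red.

Request:
{"method": "servo_tool", "body": {"targets": [{"linear": [0,0,-5],"yaw": 0,"grip": 0},{"linear": [0,0,-20],"yaw": 0,"grip": 0},{"linear": [0,0,-45],"yaw": 0,"grip": 0},{"linear": [-10,-12,-56],"yaw": 0,"grip": 0},{"linear": [-30,-35,-56],"yaw": 0,"grip": 0},{"linear": [-50,-58,-56],"yaw": 0,"grip": 0},{"linear": [-70,-81,-56],"yaw": 0,"grip": 0},{"linear": [-80,-92,-56],"yaw": 0,"grip": 0},{"linear": [-84,-97,-56],"yaw": 0,"grip": 0},{"linear": [-84,-97,-56],"yaw": 0,"grip": 0},{"linear": [-84,-97,-56],"yaw": 0,"grip": 0}]}}

```text
t: 5.8
ee_pos: [0.5793, -0.131, 0.1494]
tool_rot: [3.141, -0.001, 2.749]
contact_force: [-0.5, 0.3, -0.6]
opening: -0.0
grasp_force: 0.0
```

```bash
python3 go.py .58 -.133 .106; python3 - <<'E'
from h import *
st=bot.state()
G["yellow"]=(.539,-.009)
knobs("wrist",st,.085); knobs("top",None,.088); knobs("side",None,.088)
E
```

```text
t 5.8 pos [ 0.5793 -0.131   0.1494] rot [ 3.1409e+00 -1.0000e-03  2.7492e+00] F [-0.53  0.3  -0.64] shift mm [-1.5 -1.6 43.4] open -0.00021068349971574695
wrist yellow 4456 mean [ 0.5405 -0.0156  0.0959] mid [ 0.541  -0.0147  0.0929] ext [0.042 0.039] px 494.0 123.7
wrist red 3227 mean [ 0.5773 -0.1336  0.1063] mid [ 0.5793 -0.1349  0.102 ] ext [0.039 0.041] px 320.0 266.5
wrist blue few
wrist green few
top yellow 255 mean [ 0.5384 -0.009   0.0974] mid [ 0.5387 -0.0087  0.0965] ext [0.039 0.039] px 322.2 263.5
top red few
top blue 270 mean [0.5498 0.1116 0.1077] mid [0.5501 0.1117 0.1061] ext [0.039 0.041] px 268.1 259.4
top green 275 mean [0.5569 0.2252 0.1081] mid [0.5573 0.2261 0.1063] ext [0.039 0.041] px 217.2 257.5
side yellow 259 mean [ 0.5382 -0.0074  0.0962] mid [ 0.5388 -0.0091  0.0945] ext [0.041 0.039] px 341.2 247.7
side red 257 mean [ 0.5789 -0.1294  0.1049] mid [ 0.5804 -0.1326  0.1013] ext [0.04 0.04] px 350.1 202.1
side blue 365 mean [0.5493 0.1145 0.1053] mid [0.5508 0.1125 0.1016] ext [0.04  0.038] px 306.7 285.2
side green 437 mean [0.556  0.2281 0.1062] mid [0.5573 0.2265 0.1023] ext [0.039 0.039] px 271.0 329.3
```

Yellow went down about 11 mm without shifting. Pressing red.

Request:
{"method": "servo_tool", "body": {"targets": [{"linear": [-0.5,0,12],"yaw": 0,"grip": 0},{"linear": [-0.5,0,26],"yaw": 0,"grip": 0},{"linear": [-0.5,0,35],"yaw": 0,"grip": 0},{"linear": [-0.5,0,38],"yaw": 0,"grip": 0},{"linear": [-0.5,0,41],"yaw": 0,"grip": 0},{"linear": [-0.5,0,44],"yaw": 0,"grip": 0},{"linear": [-0.5,0,46],"yaw": 0,"grip": 0},{"linear": [-0.5,0,48],"yaw": 0,"grip": 0},{"linear": [-0.5,0,50],"yaw": 0,"grip": 0},{"linear": [-0.5,0,50],"yaw": 0,"grip": 0}]}}

```text
t: 6.95
ee_pos: [0.58, -0.1328, 0.0997]
tool_rot: [3.142, 0.0, 2.748]
contact_force: [-1.8, 0.4, 2.1]
opening: 0.003
grasp_force: 1.1
```

Request:
{"method": "servo_tool", "body": {"targets": [{"linear": [0,0,1.5],"yaw": 0,"grip": 0},{"linear": [0,0,3],"yaw": 0,"grip": 0},{"linear": [0,0,4],"yaw": 0,"grip": 0},{"linear": [0,0,4],"yaw": 0,"grip": 0}]}}

```text
t: 7.35
ee_pos: [0.5801, -0.1328, 0.0959]
tool_rot: [3.142, 0.0, 2.748]
contact_force: [-2.4, 0.4, 3.8]
opening: -0.003
grasp_force: 2.1
```

Request:
{"method": "servo_tool", "body": {"targets": [{"linear": [0,0,1],"yaw": 0,"grip": 0},{"linear": [0,0,1.5],"yaw": 0,"grip": 0},{"linear": [0,0,1.5],"yaw": 0,"grip": 0}]}}

```text
t: 7.65
ee_pos: [0.5802, -0.1328, 0.0947]
tool_rot: [3.141, 0.001, 2.748]
contact_force: [-1.8, -0.2, 6.9]
opening: 0.004
grasp_force: 3.3
```

Request:
{"method": "servo_tool", "body": {"targets": [{"linear": [0,0,0.5],"yaw": 0,"grip": 0},{"linear": [0,0,0.5],"yaw": 0,"grip": 0},{"linear": [0,0,-8],"yaw": 0,"grip": 0},{"linear": [0,0,-25],"yaw": 0,"grip": 0},{"linear": [0,0,-50],"yaw": 0,"grip": 0},{"linear": [5,10,-70],"yaw": 0,"grip": 0},{"linear": [20,35,-75],"yaw": 0,"grip": 0},{"linear": [38,68,-75],"yaw": 0,"grip": 0},{"linear": [57,102,-75],"yaw": 0,"grip": 0},{"linear": [76,136,-75],"yaw": 0,"grip": 0},{"linear": [95,170,-75],"yaw": 0,"grip": 0},{"linear": [110,196,-75],"yaw": 0,"grip": 0}]}}

```text
t: 8.85
ee_pos: [0.5534, 0.0934, 0.1695]
tool_rot: [3.14, 0.001, 2.75]
contact_force: [0.5, 0.2, -0.2]
opening: 0.005
grasp_force: 0.0
```

Request:
{"method": "servo_tool", "body": {"targets": [{"linear": [8,15,0],"yaw": 0,"grip": 0},{"linear": [11,19,8],"yaw": 0,"grip": 0},{"linear": [11,19,19],"yaw": 0,"grip": 0},{"linear": [11,19,19],"yaw": 0,"grip": 0},{"linear": [11,19,19],"yaw": 0,"grip": 0}]}}

```text
t: 9.35
ee_pos: [0.5507, 0.1104, 0.1496]
tool_rot: [-3.14, -0.001, 2.745]
contact_force: [0.4, -0.6, -0.4]
opening: -0.004
grasp_force: 0.0
```

```bash
python3 go.py .551 .112 .100; python3 - <<'E'
from h import *
st=bot.state()
knobs("wrist",st,.085); knobs("top",None,.088); knobs("side",None,.088)
E
```

```text
t 9.35 pos [0.5507 0.1104 0.1496] rot [-3.1402e+00 -5.0000e-04  2.7453e+00] F [ 0.45 -0.61 -0.37] shift mm [ 0.3  1.6 49.6] open -0.0041674629667867585
wrist yellow 2919 mean [ 0.5396 -0.0068  0.0953] mid [ 0.5402 -0.0087  0.0923] ext [0.042 0.038] px 152.1 310.6
wrist red 2101 mean [ 0.5807 -0.1291  0.0945] mid [ 0.5817 -0.1325  0.092 ] ext [0.041 0.039] px 49.5 406.4
wrist blue 3368 mean [0.5487 0.1121 0.1058] mid [0.5509 0.1108 0.1016] ext [0.04  0.041] px 326.9 263.5
wrist green 4404 mean [0.5571 0.22   0.1064] mid [0.5586 0.2211 0.1018] ext [0.041 0.041] px 513.1 206.4
top yellow 257 mean [ 0.5382 -0.0092  0.0969] mid [ 0.5378 -0.0089  0.096 ] ext [0.039 0.039] px 322.2 263.6
top red 255 mean [ 0.5799 -0.1325  0.0972] mid [ 0.5799 -0.1325  0.0967] ext [0.04  0.039] px 376.3 243.8
top blue few
top green 135 mean [0.5553 0.2342 0.1086] mid [0.5563 0.235  0.1076] ext [0.039 0.025] px 213.2 258.3
side yellow 258 mean [ 0.5381 -0.0076  0.0961] mid [ 0.5387 -0.0095  0.0942] ext [0.04  0.039] px 341.3 247.7
side red 206 mean [ 0.5797 -0.1311  0.0964] mid [ 0.5806 -0.1327  0.0946] ext [0.039 0.038] px 349.9 204.3
side blue 367 mean [0.5494 0.1144 0.1052] mid [0.5508 0.1123 0.1016] ext [0.039 0.04 ] px 306.7 285.1
side green 437 mean [0.556  0.2281 0.1061] mid [0.5574 0.2264 0.102 ] ext [0.04 0.04] px 271.0 329.3
```

Request:
{"method": "servo_tool", "body": {"targets": [{"linear": [0,0.5,12],"yaw": 0,"grip": 0},{"linear": [0,0.5,26],"yaw": 0,"grip": 0},{"linear": [0,0.5,35],"yaw": 0,"grip": 0},{"linear": [0,0.5,38],"yaw": 0,"grip": 0},{"linear": [0,0.5,41],"yaw": 0,"grip": 0},{"linear": [0,0.5,44],"yaw": 0,"grip": 0},{"linear": [0,0.5,46],"yaw": 0,"grip": 0},{"linear": [0,0.5,48],"yaw": 0,"grip": 0},{"linear": [0,0.5,50],"yaw": 0,"grip": 0},{"linear": [0,0.5,50],"yaw": 0,"grip": 0}]}}

```text
t: 10.5
ee_pos: [0.551, 0.1127, 0.1003]
tool_rot: [3.141, 0.0, 2.748]
contact_force: [-1.2, -1.5, 2.5]
opening: -0.002
grasp_force: 1.1
```

Request:
{"method": "servo_tool", "body": {"targets": [{"linear": [0,0,1.5],"yaw": 0,"grip": 0},{"linear": [0,0,3],"yaw": 0,"grip": 0},{"linear": [0,0,4],"yaw": 0,"grip": 0},{"linear": [0,0,4],"yaw": 0,"grip": 0}]}}

```text
t: 10.9
ee_pos: [0.551, 0.1127, 0.0963]
tool_rot: [3.142, 0.0, 2.748]
contact_force: [-2.0, 0.4, 3.4]
opening: -0.003
grasp_force: 1.8
```

Request:
{"method": "servo_tool", "body": {"targets": [{"linear": [0,0,1],"yaw": 0,"grip": 0},{"linear": [0,0,1.5],"yaw": 0,"grip": 0},{"linear": [0,0,1.5],"yaw": 0,"grip": 0}]}}

```text
t: 11.2
ee_pos: [0.551, 0.1127, 0.095]
tool_rot: [3.141, 0.0, 2.748]
contact_force: [-1.5, 0.0, 6.2]
opening: 0.001
grasp_force: 3.0
```

Pushing 1 mm further, then lifting well clear.

Request:
{"method": "servo_tool", "body": {"targets": [{"linear": [0,0,1],"yaw": 0,"grip": 0},{"linear": [0,0,1],"yaw": 0,"grip": 0}]}}

```text
t: 11.4
ee_pos: [0.5511, 0.1128, 0.0942]
tool_rot: [3.141, 0.0, 2.748]
contact_force: [-2.5, -0.4, 7.7]
opening: 0.002
grasp_force: 3.8
```

Request:
{"method": "servo_tool", "body": {"targets": [{"linear": [0,0,-6],"yaw": 0,"grip": 0},{"linear": [0,0,-20],"yaw": 0,"grip": 0},{"linear": [0,0,-45],"yaw": 0,"grip": 0},{"linear": [0,0,-75],"yaw": 0,"grip": 0},{"linear": [25,0,-100],"yaw": 0,"grip": 0},{"linear": [50,0,-120],"yaw": 0,"grip": 0},{"linear": [75,0,-130],"yaw": 0,"grip": 0},{"linear": [90,0,-130],"yaw": 0,"grip": 0},{"linear": [90,0,-130],"yaw": 0,"grip": 0},{"linear": [90,0,-130],"yaw": 0,"grip": 0}]}}

```text
t: 12.4
ee_pos: [0.4682, 0.147, 0.2236]
tool_rot: [-3.141, 0.0, 2.748]
contact_force: [0.1, 0.0, 0.3]
opening: -0.002
grasp_force: 0.0
```

```bash
python3 - <<'E'
from h import *
im,_=knobs("top",None,.088); cv2.imwrite("pics/t2.png",im); im,_=knobs("side",None,.088); cv2.imwrite("pics/s2.png",im)
E
```

```text
top yellow 258 mean [ 0.5384 -0.0092  0.0968] mid [ 0.5385 -0.0089  0.0964] ext [0.039 0.039] px 322.3 263.5
top red 256 mean [ 0.5797 -0.1327  0.0967] mid [ 0.5798 -0.1328  0.0959] ext [0.041 0.039] px 376.3 243.9
top blue 257 mean [0.5503 0.1118 0.0968] mid [0.5507 0.1121 0.0964] ext [0.039 0.039] px 268.5 259.6
top green 252 mean [0.5583 0.2258 0.1088] mid [0.5591 0.226  0.1072] ext [0.037 0.042] px 216.9 256.9
side yellow few
side red few
side blue 316 mean [0.5501 0.1132 0.0961] mid [0.5507 0.1115 0.0944] ext [0.04  0.038] px 306.8 287.3
side green 436 mean [0.556  0.2282 0.1063] mid [0.5569 0.2264 0.1022] ext [0.04 0.04] px 271.0 329.3
```

View pics/s2.png

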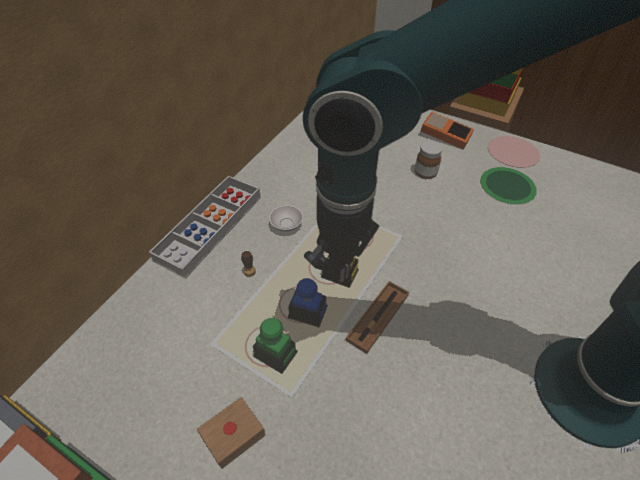

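Blue (307,287) is down and green (271,329) is still up. The other things stand as before, and the arm is clear. The top view puts all three pressed knobs at the same height, with nothing shifted.

```bash
python3 -c "
from workcell import order; print(order.sign_off())"
```

```text
the job is handed in; nothing more can be done
None
```

I pressed the yellow, red and blue heads down to their stops in that order, at about 8 N each; green is still up, no stamper shifted, the things in view look undisturbed, and the job is handed in (result not shown to me).

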